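Draw the bottom slide case from the blue gravity chute

TASK

Draw the bottom blue slide case straight out of the mouth of its stacking chute, so that the two blue cases above it only sink down and stay in the chute. Then lay it flat in the dark green tray, lengthways along the tray; it holds glass, so set it down gently and do not drop it.

Things in the scene. Friction and masses are not known exactly. Their poses are not given: they have to be found in the camera images.
- blue_low_center (a point): Blue plastic slide case, 120 x 44 x 15 mm, about 80 g. BOTTOM one of the blue stack. Point: its centre, half-way up, 21.5 mm above the table at start. x runs along its length and points OUT of the chute's mouth, y across its 44 mm width, z up. Its +x end sticks out of the mouth by 43 to 49 mm, free above, below and at the sides: grip it there across y, 35 to 45 mm from the centre. It must slide level along +x, 80 mm to be free (friction 1 to 3 N).
- blue_mid_center (a point): Blue plastic slide case, 120 x 44 x 15 mm, about 80 g. MIDDLE one, lying on the bottom case, wholly inside the chute. Point: its centre, 36.5 mm above the table at start; sinks 15 mm once the bottom case is out. x points to the mouth, z up. It lies centred in the fixed blue-trimmed chute: 142 x 66 mm, floor 14 mm high, clear side walls 50 mm apart; blue lip across the mouth, its lower edge 34 mm above the table, holds back the upper cases.
- blue_top_center (a point): Blue plastic slide case, 120 x 44 x 15 mm, about 80 g. TOP one, on the middle case. Point: its centre, 51.5 mm above the table at start; sinks 15 mm together with the middle one. z up. Chute walls end 62 mm above the table, the top of this case lies at 59 mm. A like chute with three yellow cases stands about 170 mm away; the two may swap places.
- tray: Dark green open tray fixed to the table, 206 x 156 mm outside, 190 x 140 mm inside, floor 5 mm thick, rim 12 mm above the table. Its origin is the centre of its underside, on the table; x runs along its long side, y along its short side, z up.
There are look-alikes about, which are no part of the job. What is shaped like the part that bears blue_low_center but turquoise is not meant.

How it is judged:
By the outcome, as a careful person would: the job done as asked, in the order asked, and still so for the second after the job is handed in, with the robot touching nothing.
It also fails if it takes over 38 s, if anything falls off the work surface, if the arm or the gripper's body presses on something with over 40 N, if the wrist force passes 120 N, or if a joint passes its speed limit or range.

ROBOT

A 6-joint arm with a two-finger parallel gripper is mounted at the origin on the work surface. World frame = base frame: x ahead of the robot, y to its left, z up, the work surface at z = 0. Lengths are in m, angles in rad, forces in N, time in s.
With the tool pointing down it reaches from about 0.225 to 0.875 m from the base axis. Payload 3.4 kg.
Tool frame: the origin (TCP) lies midway between the tips of the shut fingers; the grasp point (between the pads) lies 19 mm behind it; z points along the fingers, y is the line along which they close (so a half turn about z gives the same grasp; the last joint's range is limited). The gripper opens to 85 mm and grips with 20 to 120 N. Pads are 22 mm wide; open, the fingers measure 114 mm over their backs; the gripper's body (76 mm by 85 mm) begins 54 mm behind the grasp point. The pads swing forward as they close: fully open they stand 13 mm farther back than shut.
Start: joints at [-1.46, 0.276, 1.505, -0, 1.361, -0.121], TCP at [0.132, -0.56, 0.231] pointing down, gripper open.
Joint ranges: [-2.89, 2.89], [-0.75, 2.08], [0.22, 2.7], [-1.18, 4.32], [0.11, 2.71], [-2.7, 2.7]. Speed limits (rad/s): [2.57, 2.57, 3.14, 3.14, 3.14, 3.14].

INTERFACE

Orientations are given as a unit quaternion [w, x, y, z].
In Python, from rig import * gives the robot as it stands.
- The arm moves only by the tool apply_moves, never from a script. Its argument "steps" is one flat list of numbers, 4 for each row, row after row: the shift along the world's x, y, z in cm, then the turn about the world's z in degrees. A call has 1 to 8 rows; each row is the pose to reach, as a shift and turn from the pose commanded when the call began; what a row does not reach only later rows make up. A row lasts 1/12 s, in which the tool goes at most 41.7 mm and 7.16 degrees, less where a joint would pass 70% of its speed; a pose out of reach is approached as far as the arm can. A call with a gripper value outside its range is refused whole. "jaw" is the closure in counts, from 0 (fully open) to 255 (shut), set as the call begins (left out, the last holds). The fingers move at their own pace and stop on an object; "newtons" is the grip in N (left out, the last holds). Time passes only in rows, so rows that repeat a pose let the fingers close. It gives the time, the measured TCP pose, the force, the opening and the grip force at its end, in the units of the state.
- get_state(): the state, without advancing time (a new reading comes with each control period).
- get_image(name): name is "scene" or "top" or "wrist"; returns the picture (400x640x3 uint8, red, green, blue); there is no depth.
- calibration(name): a dict with "fx", "fy", "cx", "cy" (pixels), "xyz" and "rotation" of the camera in the world. Camera axes: x right, y up, looking along -z (the intrinsics and any distortion apply to the point x, -y, -z); pixel columns grow to the right and rows downward; lengths in m; the calibration is good to about 2 mm. A picture is of the moment at which its call begins: read the wrist's pose just before it. calibration takes no time and is no camera call; for the wrist camera it gives the pose at the moment of the call.
- sign_off(): hands the job in; it is judged then, once.
The state is a dict: "clock": time; "qpos": joint angles; "qd": joint speeds; "effort": joint torques, N m; "position": TCP position; "ee_rot": TCP orientation; "contact_force": force on the tool from outside, world axes, zero at the start; "moment": the same for the moment, N m; "width": finger opening in m; "gripper_force": force on a finger pad.
Only numpy, scipy, OpenCV 4.12 (cv2) and the standard library are available. Lean on these libraries where they do the work, as an engineer would, in place of code of your own. Each camera call takes 0.05 s, during which the arm holds its last target. There are 200 camera calls.

## Working session

There is one attempt and no reset: what is moved stays moved. The work goes in short steps, Python scripts to look and compute and a tool call to move; the robot and the scene stay as the last step left them, time stands still between calls to the robot, and variables do not carry over. Pictures are saved under pics/ and viewed, at most 10 in all, crops included, and the job is handed in when it is done.

Besides the shell and the picture viewer there is one more tool, called after "Emit:" as name(argument=value, ...) on one line, values as JSON. apply_moves: Moves the arm, as the interface text tells. Its arguments: {"type":"object","properties":{"steps":{"type":"array","items":{"type":"number"}},"jaw":{"type":"number"},"newtons":{"type":"number"}},"required":["steps"]}

```bash
mkdir -p pics; ls
python3 - <<'E'
from rig import *
import cv2
for n in ("scene","top"):
    im=get_image(n); cv2.imwrite(f"pics/{n}0.png",im[:,:,::-1]); print(n,calibration(n))
print(get_state())
E
```

```text
pics
scene {'fx': 512.3696694995868, 'fy': 512.3696694995868, 'cx': 317.49009245256894, 'cy': 197.09914644992836, 'xyz': array([ 0.82927681, -0.68720466,  0.70801574]), 'rotation': array([0.88755856, 0.39549533, 0.1004222 , 0.21386591])}
top {'fx': 402.71775034378624, 'fy': 402.71775034378624, 'cx': 325.10591521160654, 'cy': 199.77040231062594, 'xyz': array([ 0.382265  , -0.03036372,  0.93937356]), 'rotation': array([ 0.70920381,  0.03382963, -0.05019285, -0.70240031])}
{'clock': 0.1, 'qpos': array([-1.46000475e+00,  2.76528456e-01,  1.50597925e+00, -2.28563477e-05,
        1.36070132e+00, -1.20965747e-01]), 'qd': array([ 0.00124102, -0.00036642, -0.00378382,  0.00155157, -0.00184823,
       -0.00143879]), 'effort': array([ 1.27390162e-03, -4.17698979e+01, -2.46405923e+01, -1.40822194e-04,
        5.70164208e-03, -2.50883421e-07]), 'position': array([ 0.13202564, -0.55916687,  0.23053896]), 'ee_rot': array([-8.08231113e-04,  9.93292976e-01,  1.15621842e-01, -7.06352110e-06]), 'contact_force': array([ 0.06872915, -0.66328963, -0.10415303]), 'moment': array([ 0.01689612,  0.01357156, -0.00537583]), 'gripper_force': 0.0, 'width': 0.0851633963278623}
```

View pics/top0.png

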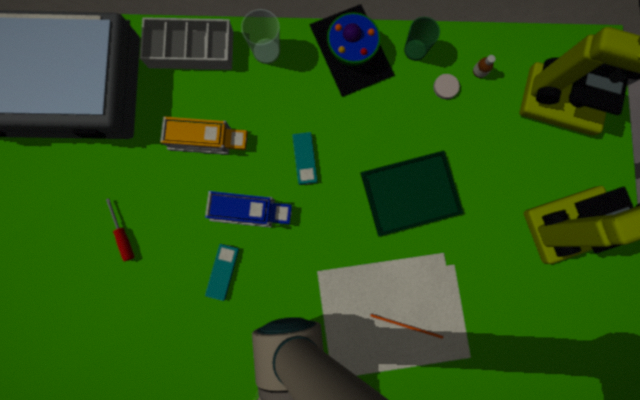

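View pics/scene0.png

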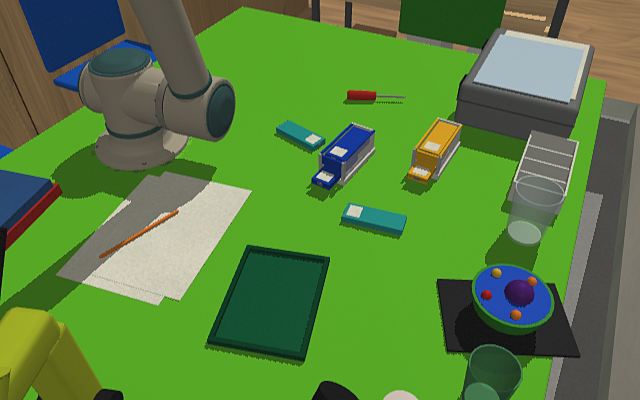

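The top view shows the blue chute at about (207-292, 192-226) with its mouth to the right, and the tray with corners near (362,172), (445,153), (463,214) and (380,236). The scene view agrees. Next I'll enlarge both areas.

Run:
```python
import cv2,numpy as np
im=cv2.imread("pics/top0.png")
a=cv2.resize(im[180:240,195:305],None,fx=7,fy=7,interpolation=cv2.INTER_CUBIC)
b=cv2.resize(im[145:245,350:475],None,fx=6,fy=6,interpolation=cv2.INTER_CUBIC)
f=lambda x:np.clip(255*(x/255.)**.5,0,255).astype('uint8')
cv2.imwrite("pics/a.png",f(a));cv2.imwrite("pics/b.png",f(b))
s=cv2.imread("pics/scene0.png")[110:200,300:390]
cv2.imwrite("pics/c.png",cv2.resize(s,None,fx=6,fy=6,interpolation=cv2.INTER_CUBIC))
```

```text
(no output)
```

View pics/a.png

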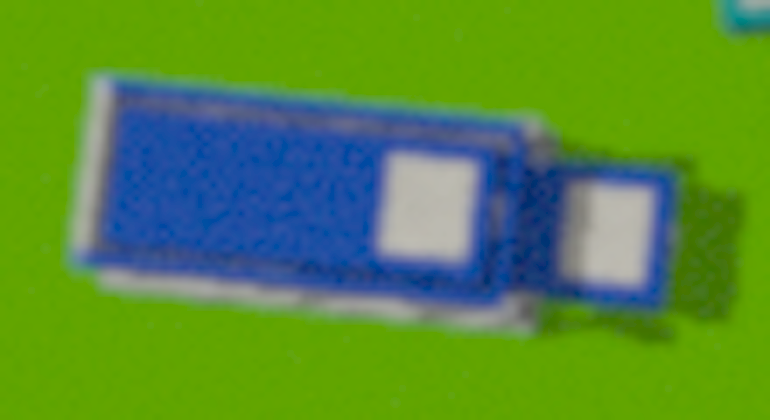

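View pics/b.png

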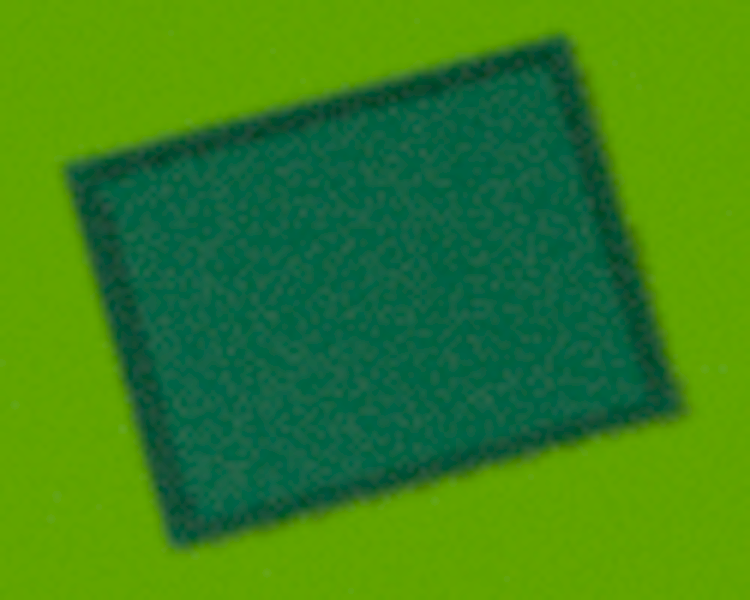

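View pics/c.png

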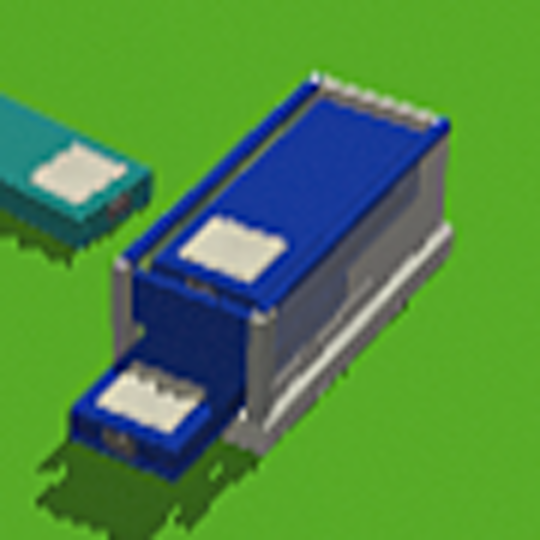

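```bash
cat > h.py <<'E'
import numpy as np
from scipy.spatial.transform import Rotation as R
def ray(c,px,z):
    px=np.atleast_2d(np.asarray(px,float))
    d=np.c_[(px[:,0]-c['cx'])/c['fx'],-(px[:,1]-c['cy'])/c['fy'],-np.ones(len(px))]
    d=R.from_quat(np.roll(c['rotation'],-1)).apply(d)
    return c['xyz']+d*((z-c['xyz'][2])/d[:,2])[:,None]
def crop(p,s,o): return (np.asarray(p,float)+.5)/s-.5+np.asarray(o)
E
python3 - <<'E'
from rig import *
from h import *
np.set_printoptions(precision=4,suppress=True)
t=calibration("top");s=calibration("scene")
e=ray(t,crop([(677,170),(663,308)],7,(195,180)),.029)
print("low end",e,e.mean(0),np.linalg.norm(e[0]-e[1]))
e=ray(s,crop([(72,408),(181,462)],6,(300,110)),.029)
print("scene low end",e,e.mean(0),np.linalg.norm(e[0]-e[1]))
c=ray(t,crop([(93,75),(545,120),(520,308),(70,267)],7,(195,180)),.062)
print("chute",c)
d1,d2=c[1]-c[0],c[2]-c[3]
print([np.degrees(np.arctan2(d[1],d[0])) for d in (d1,d2)],np.linalg.norm(d1),np.linalg.norm(d2))
c=ray(s,crop([(315,78),(447,125),(262,312),(120,262)],6,(300,110)),.062)
print("chute scene",c)
d1,d2=c[3]-c[0],c[2]-c[1]
print([np.degrees(np.arctan2(d[1],d[0])) for d in (d1,d2)],np.linalg.norm(d1),np.linalg.norm(d2))
r=ray(t,crop([(68,165),(570,35),(685,408),(178,547)],6,(350,145)),.012)
print("tray",r,r.mean(0)); L=[r[1]-r[0],r[2]-r[3],r[2]-r[1],r[3]-r[0]]
print([(np.linalg.norm(d),np.degrees(np.arctan2(d[1],d[0]))) for d in L])
q=get_state()['ee_rot'];print(R.from_quat(np.roll(q,-1)).as_matrix())
E
```

```text
low end [[0.4809 0.0257 0.029 ]
 [0.4362 0.0294 0.029 ]] [0.4586 0.0275 0.029 ] 0.04494231658906478
scene low end [[0.4368 0.0322 0.029 ]
 [0.4831 0.0235 0.029 ]] [0.4599 0.0278 0.029 ] 0.047188877827651916
chute [[0.5052 0.2062 0.062 ]
 [0.4927 0.0652 0.062 ]
 [0.4338 0.0715 0.062 ]
 [0.4451 0.2107 0.062 ]]
[np.float64(-95.0957592449174), np.float64(-94.6618563013682)] 0.14161999649057827 0.1397025015135233
chute scene [[0.4468 0.21   0.062 ]
 [0.503  0.2035 0.062 ]
 [0.4898 0.0717 0.062 ]
 [0.4336 0.0752 0.062 ]]
[np.float64(-95.59023127447489), np.float64(-95.72447832096644)] 0.13546404286435038 0.13240749605220514
tray [[ 0.5595 -0.1348  0.012 ]
 [ 0.6142 -0.3338  0.012 ]
 [ 0.4667 -0.3748  0.012 ]
 [ 0.4111 -0.1768  0.012 ]] [ 0.5129 -0.2551  0.012 ]
[(np.float64(0.20636587729598083), np.float64(-74.62783247564268)), (np.float64(0.20563020206935873), np.float64(-74.32406381648545)), (np.float64(0.15306690035050388), np.float64(-164.47669135172524)), (np.float64(0.1541607978022253), np.float64(-164.20326315362212))]
[[ 0.9733  0.2297 -0.0002]
 [ 0.2297 -0.9733  0.0016]
 [ 0.0002 -0.0016 -1.    ]]
```

Emit:
apply_moves(steps=[1.9,3.5,0,4.5,3.8,7,0,9,5.7,10.5,0,13.5,7.6,14,0,18,9.5,17.5,0,22.5,11.4,21,0,27,13.3,24.5,0,31.5,15.2,28,0,36], jaw=0, newtons=40)

```text
clock: 0.77
position: [0.2843, -0.2777, 0.2311]
ee_rot: [-0.0, 0.908, 0.418, 0.0]
contact_force: [1.2, -0.9, -0.8]
width: 0.0853
gripper_force: 0.0
```

Emit:
apply_moves(steps=[1.9,3.5,0,4.5,3.8,7,0,9,5.7,10.5,0,13.5,7.6,14,0,18,9.5,17.5,0,22.5,11.4,21,0,27,13.3,24.5,0,31.5,15.2,28,0,35.5])

```text
clock: 1.43
position: [0.4363, 0.0025, 0.2312]
ee_rot: [0.0, 0.737, 0.676, -0.0]
contact_force: [0.3, -0.5, 1.1]
width: 0.0851
gripper_force: 0.0
```

Emit:
apply_moves(steps=[2.4,3,-1,0,2.4,3,-2,0,2.4,3,-2,0])

```text
clock: 1.68
position: [0.4591, 0.032, 0.209]
ee_rot: [-0.002, 0.737, 0.676, -0.002]
contact_force: [-1.1, -0.3, -0.2]
width: 0.0847
gripper_force: 0.0
```

Run:
```python
from rig import *
from h import *
import cv2
np.set_printoptions(precision=4,suppress=True)
c=calibration("wrist");im=get_image("wrist");st=get_state()
y=R.from_quat(np.roll(st['ee_rot'],-1)).as_matrix()[:,1]
print(st['clock'],st['position'],np.degrees(np.arctan2(y[1],y[0])),c)
np.save("w1.npy",c,allow_pickle=True)
cv2.imwrite("pics/w1.png",im[:,:,::-1])
```

```text
1.7333 [0.4587 0.0308 0.2098] -5.101566950538368 {'fx': 294.7327748643522, 'fy': 294.7327748643522, 'cx': 316.6485896467011, 'cy': 196.73304433900438, 'xyz': array([0.4666, 0.1157, 0.3502]), 'rotation': array([ 0.9855, -0.1639,  0.0098, -0.0434])}
```

View pics/w1.png

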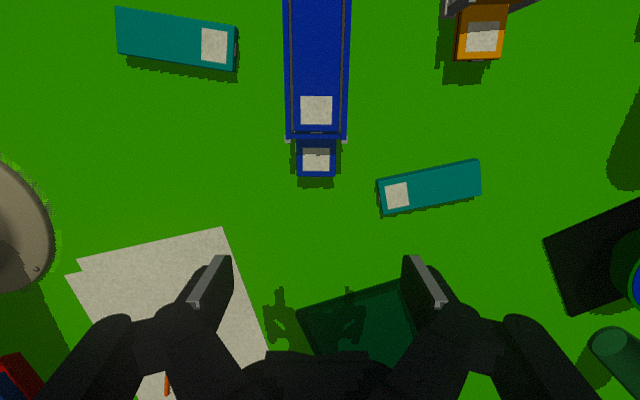

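The wrist view shows the chute straight ahead, with the bottom case's end edge at row ~174, columns 297-335. I'll triangulate this against the earlier estimate.

Run:
```python
from h import *
import cv2
np.set_printoptions(precision=4,suppress=True)
c=np.load("w1.npy",allow_pickle=True).item()
im=cv2.imread("pics/w1.png").astype(int)
for r in (155,160,165,170,172,174,176,178): 
    m=(im[r,:,0]>im[r,:,1]+25)&(np.arange(640)>285)&(np.arange(640)<350)|((im[r].min(-1)>110)&(abs(np.arange(640)-316)<30)); x=np.flatnonzero(m)
    if len(x):
        p=ray(c,[(x[0]-.5,r),(x[-1]+.5,r)],.029); print(r,x[0],x[-1],p[:,:2].ravel(),p.mean(0)[:2],im[r,310])
p=ray(c,[(283.5,2),(286,138),(351.5,2),(347.5,138)],.062);print(p)
for a,b in((0,1),(2,3)):
    d=p[b]-p[a];print(np.degrees(np.arctan2(d[1],d[0])))
```

```text
155 297 335 [0.4375 0.0565 0.4802 0.0527] [0.4588 0.0546] [139 165 165]
160 297 335 [0.4369 0.051  0.4798 0.0472] [0.4583 0.0491] [135 161 165]
165 297 334 [0.4362 0.0454 0.4783 0.0416] [0.4573 0.0435] [129 158 158]
170 297 334 [0.4356 0.0397 0.4779 0.036 ] [0.4568 0.0378] [136 147 140]
172 297 334 [0.4354 0.0374 0.4778 0.0337] [0.4566 0.0355] [113  33   4]
174 297 334 [0.4351 0.0351 0.4776 0.0314] [0.4563 0.0332] [116  41   8]
176 316 316 [0.4561 0.0309 0.4573 0.0308] [0.4567 0.0309] [51 52 20]
[[0.444  0.1928 0.062 ]
 [0.4322 0.08   0.062 ]
 [0.5011 0.1877 0.062 ]
 [0.4915 0.0747 0.062 ]]
-95.95942617117367
-94.85446250633888
```

Emit:
apply_moves(steps=[0,1.7,-3,0,0,1.7,-6,0,0,1.7,-9,0,0,1.7,-12,0,0,1.7,-14.5,0,0,1.7,-16,0,0,1.7,-17,0,0,1.7,-17,0])

```text
clock: 2.4
position: [0.4578, 0.0458, 0.0398]
ee_rot: [-0.002, 0.739, 0.673, -0.002]
contact_force: [-0.5, -0.0, -0.2]
width: 0.0853
gripper_force: 0.0
```

Run:
```python
from rig import *
from h import *
import cv2
np.set_printoptions(precision=4,suppress=True)
c=calibration("wrist");im=get_image("wrist");st=get_state()
print(st['clock'],st['position'],st['contact_force'])
np.save("w2.npy",c,allow_pickle=True)
cv2.imwrite("pics/w2.png",im[:,:,::-1])
```

```text
2.45 [0.4589 0.046  0.0409] [0.6557 0.0057 0.9626]
```

View pics/w2.png

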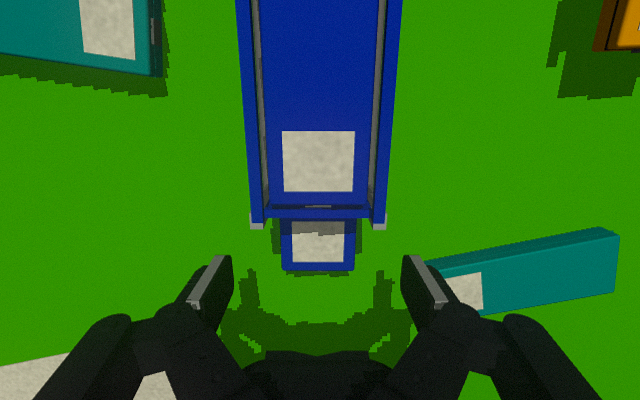

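The case is centred between the fingers (column 318 against 317), and its end edge is at row ~264-270. I'll work out the remaining shift.

Run:
```python
from h import *
c=np.load("w2.npy",allow_pickle=True).item()
np.set_printoptions(precision=4,suppress=True)
print(c['xyz'],ray(c,[(282,264),(354,263),(282,270),(354,270)],.029),ray(c,[(282,220),(355,220)],.029).mean(0))
p=ray(c,[(236,2),(251,222),(402,2),(385,222)],.062);print(p)
```

```text
[0.4659 0.1295 0.181 ] [[0.4357 0.0377 0.029 ]
 [0.4781 0.0345 0.029 ]
 [0.4352 0.0337 0.029 ]
 [0.4779 0.0297 0.029 ]] [0.4598 0.0639 0.029 ]
[[0.4402 0.163  0.062 ]
 [0.4315 0.08   0.062 ]
 [0.4977 0.1574 0.062 ]
 [0.4901 0.0745 0.062 ]]
```

Emit:
apply_moves(steps=[-0.1,0.2,-1.5,0,-0.1,0.2,-2.7,0,-0.1,0.2,-3.7,0,-0.1,0.2,-3.7,0,-0.1,0.2,-3.7,0])

```text
clock: 2.87
position: [0.4595, 0.0487, 0.0052]
ee_rot: [0.0, 0.739, 0.674, 0.0]
contact_force: [0.1, -0.3, -0.2]
width: 0.0855
gripper_force: 0.0
```

Emit:
apply_moves(steps=[0,0,0,0,0,0,0,0,0,0,0,0,0,0,0,0,0,0,0,0,0,0,0,0,0,0,0,0,0,0,0,0], jaw=255, newtons=40)

```text
clock: 3.53
position: [0.4596, 0.0493, 0.0052]
ee_rot: [0.001, 0.738, 0.674, 0.0]
contact_force: [-0.5, -1.0, 6.6]
width: 0.0435
gripper_force: 43.4
```

Emit:
apply_moves(steps=[-0.03,-0.3,0,0,-0.07,-0.8,0,0,-0.12,-1.4,0,0,-0.18,-2,0,0,-0.24,-2.6,0,0,-0.29,-3.2,0,0,-0.34,-3.8,0,0,-0.38,-4.2,0,0])

```text
clock: 4.2
position: [0.4558, 0.0075, 0.0048]
ee_rot: [0.0, 0.739, 0.674, 0.001]
contact_force: [0.7, 2.9, 1.9]
width: 0.0431
gripper_force: 43.0
```

Run:
```python
from rig import *
import cv2
im=get_image("scene");st=get_state()
print(st['clock'],st['position'],st['contact_force'],st['moment'],st['width'])
cv2.imwrite("pics/s2.png",cv2.resize(im[90:240,260:460],None,fx=4,fy=4,interpolation=cv2.INTER_CUBIC)[:,:,::-1])
```

```text
4.25 [0.45569988 0.0068662  0.00469531] [-0.33055273  0.62060859  2.95623348] [ 0.34073034 -0.00920816 -0.02234208] 0.04308204319021571
```

View pics/s2.png

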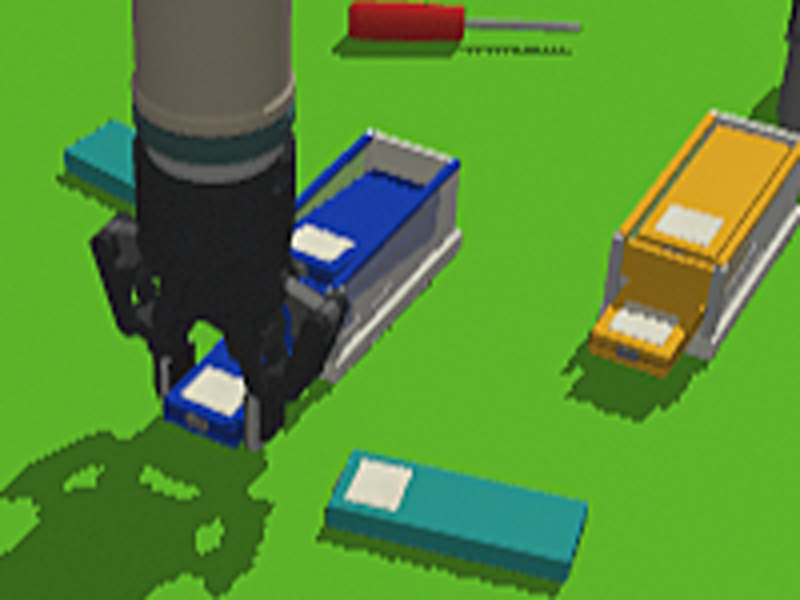

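The case is sliding out level, and the upper two are sinking at the rear inside the chute. I'll keep drawing.

Emit:
apply_moves(steps=[-0.05,-0.6,0,0,-0.11,-1.2,0,0,-0.17,-1.8,0,0,-0.22,-2.4,0,0,-0.27,-3,0,0,-0.33,-3.6,0,0,-0.38,-4.2,0,0,-0.43,-4.8,0,0])

```text
clock: 4.92
position: [0.4504, -0.0417, 0.004]
ee_rot: [-0.0, 0.738, 0.674, -0.001]
contact_force: [-0.8, 0.6, -0.9]
width: 0.0431
gripper_force: 42.6
```

Emit:
apply_moves(steps=[-0.1,-1,0,0,-0.2,-2,0,0,-0.27,-3,0,0,-0.3,-3.4,0,0,-0.3,-3.4,0,0,-0.3,-3.4,0,0])

```text
clock: 5.42
position: [0.4479, -0.075, 0.0043]
ee_rot: [-0.0, 0.739, 0.674, 0.0]
contact_force: [0.7, -0.2, -1.3]
width: 0.0433
gripper_force: 42.6
```

Run:
```python
from rig import *
from h import *
import cv2
np.set_printoptions(precision=4,suppress=True)
st=get_state();c=calibration("wrist");w=get_image("wrist");s=get_image("scene")
print(st['clock'],st['position'],st['contact_force'],st['moment'],st['width'])
cv2.imwrite("pics/p3.png",np.vstack([cv2.resize(w,(480,300)),cv2.resize(s[90:215,260:460],(480,300))])[:,:,::-1])
```

```text
5.4167 [ 0.4479 -0.075   0.0043] [ 0.6656 -0.1875 -1.3449] [-0.0817 -0.0319 -0.0025] 0.04332055077637658
```

View pics/p3.png

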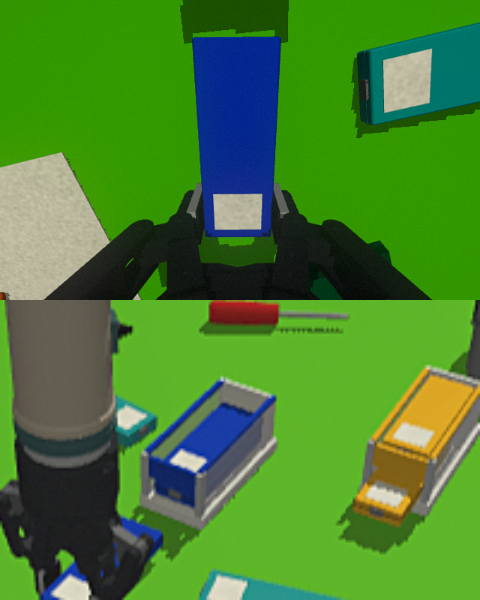

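The bottom case is free and held, and the two upper cases lie flat in the chute. The fingertips reach below the case's underside, so they would hit the tray floor before the case landed. I'll rest the case across the fixed chute walls, with the gripped end overhanging, and regrip higher.

Emit:
apply_moves(steps=[0,0,1,0,0,0,3,0,0,0,6,0,0,0,9.5,5,0.5,0.5,12.5,11,1.5,2,13,17,2.5,4,13,23,3,6,13,29])

```text
clock: 6.18
position: [0.4797, -0.0138, 0.1356]
ee_rot: [0.002, 0.544, 0.839, 0.001]
contact_force: [0.1, -0.4, -0.2]
width: 0.0434
gripper_force: 42.6
```

Emit:
apply_moves(steps=[0.6,2,0,6,1.2,4,0,12,1.8,6,0,18,2.4,8,0,24,3,10,0,30,3.6,12,0,36,4.2,13.5,0,42,4.7,14.6,0,48])

```text
clock: 6.85
position: [0.5248, 0.1335, 0.1341]
ee_rot: [-0.0, 0.155, 0.988, 0.0]
contact_force: [0.1, -0.8, -1.6]
width: 0.0435
gripper_force: 42.5
```

Emit:
apply_moves(steps=[0.1,0.3,-1,6,0.2,0.5,-2.5,12,0.2,0.5,-4,13,0.2,0.5,-4,13,0.2,0.5,-4,13,0.2,0.5,-4,13])

```text
clock: 7.35
position: [0.5272, 0.1366, 0.0949]
ee_rot: [0.0, 0.046, 0.999, 0.0]
contact_force: [0.2, -0.1, -0.3]
width: 0.0428
gripper_force: 42.5
```

```bash
cat > look.py <<'E'
from rig import *
from h import *
import cv2,sys
np.set_printoptions(precision=4,suppress=True)
def look(n,box):
    st=get_state();c=calibration("wrist");w=get_image("wrist");s=get_image("scene")
    y=R.from_quat(np.roll(st['ee_rot'],-1)).as_matrix()[:,1]
    print(st['clock'],st['position'],np.degrees(np.arctan2(y[1],y[0])),st['contact_force'],st['moment'],st['width'],c)
    np.save(n+".npy",c,allow_pickle=True);cv2.imwrite(f"pics/{n}_w.png",w[:,:,::-1])
    a,b,x,y=box
    cv2.imwrite(f"pics/{n}.png",np.vstack([cv2.resize(w,(480,300)),cv2.resize(s[a:b,x:y],(480,300))])[:,:,::-1])
E
python3 -c "
from look import *
look('p4',(40,165,280,480))"
```

```text
7.35 [0.5272 0.1366 0.0949] 84.77125128047257 [ 0.1881 -0.139  -0.266 ] [ 0.0214 -0.0644 -0.022 ] 0.04281725774017863 {'fx': 294.7327748643522, 'fy': 294.7327748643522, 'cx': 316.6485896467011, 'cy': 196.73304433900438, 'xyz': array([0.4435, 0.1447, 0.236 ]), 'rotation': array([ 0.7292, -0.1214, -0.111 ,  0.6642])}
```

View pics/p4.png

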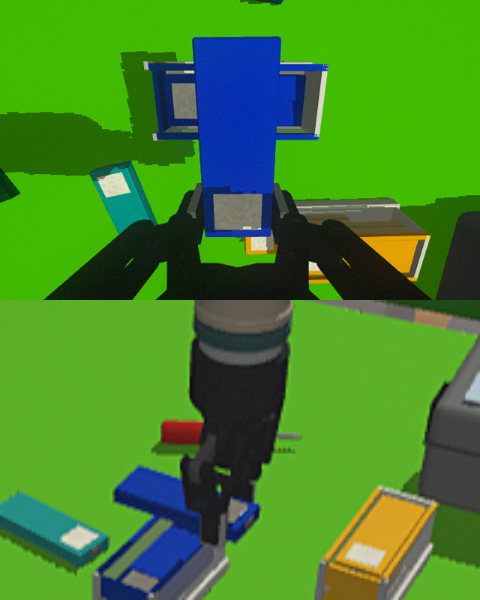

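The case lies squarely above both chute walls (far wall at row ~65, near wall at row ~137), with its tail overhanging and the gripped end clear. Now I'll lower it gently. That was my tenth picture, so from here I'll check by numbers only.

Emit:
apply_moves(steps=[0,0,-1.2,0,0,0,-2.4,0,0,0,-3.3,0,0,0,-3.7,0,0,0,-3.9,0,0,0,-3.9,0])

```text
clock: 7.95
position: [0.527, 0.1363, 0.0553]
ee_rot: [-0.0, 0.046, 0.999, 0.0]
contact_force: [-0.2, -0.5, -0.4]
width: 0.0431
gripper_force: 42.6
```

Emit:
apply_moves(steps=[0,0,-0.1,0,0,0,-0.15,0,0,0,-0.2,0,0,0,-0.2,0])

```text
clock: 8.28
position: [0.5272, 0.1364, 0.0536]
ee_rot: [0.0, 0.046, 0.999, 0.0]
contact_force: [0.3, -0.5, -0.8]
width: 0.0433
gripper_force: 42.6
```

Emit:
apply_moves(steps=[0,0,-0.05,0,0,0,-0.1,0,0,0,-0.1,0])

```text
clock: 8.53
position: [0.527, 0.1364, 0.0523]
ee_rot: [-0.0, 0.046, 0.999, 0.0]
contact_force: [0.1, 0.3, -1.1]
width: 0.0433
gripper_force: 42.6
```

Emit:
apply_moves(steps=[0,0,-0.05,0,0,0,-0.1,0,0,0,-0.1,0])

```text
clock: 8.78
position: [0.5269, 0.1363, 0.0512]
ee_rot: [-0.0, 0.046, 0.999, 0.0]
contact_force: [-0.8, 0.2, -0.6]
width: 0.0433
gripper_force: 42.6
```

Emit:
apply_moves(steps=[0,0,-0.05,0,0,0,-0.1,0,0,0,-0.1,0])

```text
clock: 9.03
position: [0.5269, 0.1363, 0.0502]
ee_rot: [-0.0, 0.046, 0.999, 0.0]
contact_force: [0.4, 0.1, -0.8]
width: 0.0431
gripper_force: 42.6
```

Emit:
apply_moves(steps=[0,0,-0.05,0,0,0,-0.1,0,0,0,-0.1,0])

```text
clock: 9.28
position: [0.527, 0.1364, 0.0493]
ee_rot: [0.0, 0.046, 0.999, 0.0]
contact_force: [0.4, -0.4, 0.2]
width: 0.0431
gripper_force: 42.7
```

```bash
python3 -c "
from look import *
look('p5',(40,165,280,480))
t=get_image('top');cv2.imwrite('pics/p5t.png',t[:,:,::-1])
def dump(c,im):
    for col in (300,317,335):
        d=np.abs(np.diff(im[:,col].astype(int),axis=0)).sum(1); print(col,[(int(r),int(d[r])) for r in np.flatnonzero(d>60)])
dump(None,cv2.imread('pics/p4_w.png'));dump(None,cv2.imread('pics/p5_w.png'))
"
```

```text
9.2833 [0.527  0.1364 0.0493] 84.78179842178858 [ 0.4156 -0.432   0.1557] [ 0.0494  0.0102 -0.004 ] 0.04312825364851693 {'fx': 294.7327748643522, 'fy': 294.7327748643522, 'cx': 316.6485896467011, 'cy': 196.73304433900438, 'xyz': array([0.4434, 0.1444, 0.1905]), 'rotation': array([ 0.7292, -0.1212, -0.1108,  0.6643])}
300 [(48, 252), (49, 119), (247, 76), (258, 134), (305, 168), (306, 80), (308, 79), (314, 67), (315, 247), (352, 127)]
317 [(48, 260), (49, 111), (254, 74), (258, 141), (305, 160), (315, 134), (316, 164), (355, 152), (356, 100)]
335 [(4, 110), (48, 265), (49, 71), (254, 62), (257, 132), (304, 136), (305, 174), (306, 118), (315, 362), (333, 158), (338, 128), (339, 68), (351, 146), (352, 81)]
300 [(48, 290), (49, 120), (247, 85), (258, 153), (305, 174), (306, 85), (310, 86), (315, 159), (325, 87), (329, 86), (347, 85), (352, 154)]
317 [(48, 267), (49, 94), (254, 69), (258, 173), (304, 185), (305, 198), (306, 135), (315, 158), (316, 73), (355, 99)]
335 [(48, 274), (49, 75), (257, 150), (258, 116), (303, 282), (305, 251), (306, 134), (315, 151), (326, 65), (333, 117), (335, 93), (339, 82), (340, 136), (351, 211), (352, 191)]
```

```bash
python3 -c "
from h import *
import cv2
from scipy.optimize import least_squares
np.set_printoptions(precision=4,suppress=True)
for n in ('p4','p5'):
    im=cv2.imread(f'pics/{n}_w.png').astype(int);c=np.load(n+'.npy',allow_pickle=True).item()
    o=[]
    for r in (56,150,230):
        d=np.abs(np.diff(im[r],axis=0)).sum(1); k=np.flatnonzero(d>50); o.append((r,[(int(x),int(d[x])) for x in k if 235<x<400])); 
    print(n,*o,sep='\n')
"
```

```text
p4
(56, [(255, 201), (256, 111), (258, 62), (373, 78), (374, 296)])
(150, [(261, 139), (262, 104), (390, 96)])
(230, [(266, 78), (267, 217), (364, 69), (365, 267)])
p5
(56, [(255, 225), (256, 111), (257, 52), (258, 55), (373, 76), (374, 319)])
(150, [(257, 116), (258, 112)])
(230, [(267, 138), (364, 72), (365, 286)])
```

```bash
python3 -c "
from h import *
import cv2
np.set_printoptions(precision=4,suppress=True)
for n in ('p4','p5'):
    im=cv2.imread(f'pics/{n}_w.png').astype(int);c=np.load(n+'.npy',allow_pickle=True).item()
    for col in (225,240,395,405):
        d=np.abs(np.diff(im[:,col],axis=0)).sum(1);k=[int(r) for r in np.flatnonzero(d>60) if r<260]
        print(n,col,[(r,im[r+3,col].tolist()) for r in k])
        if k:
            p=ray(c,[(col,r+.5) for r in k],.062); print('   ',[tuple(np.round(q[:2],4)) for q in p])
"
```

```text
p4 225 [(68, [0, 106, 40]), (81, [97, 75, 56]), (83, [95, 48, 21]), (84, [95, 42, 14]), (93, [100, 117, 114]), (97, [94, 41, 14]), (98, [92, 40, 11]), (170, [72, 81, 77]), (176, [87, 35, 8]), (185, [11, 103, 43]), (218, [0, 184, 65])]
    [(np.float64(0.425), np.float64(0.0966)), (np.float64(0.4315), np.float64(0.0953)), (np.float64(0.4325), np.float64(0.0951)), (np.float64(0.433), np.float64(0.095)), (np.float64(0.4376), np.float64(0.0941)), (np.float64(0.4397), np.float64(0.0937)), (np.float64(0.4403), np.float64(0.0936)), (np.float64(0.481), np.float64(0.0856)), (np.float64(0.4847), np.float64(0.0848)), (np.float64(0.4904), np.float64(0.0837)), (np.float64(0.5121), np.float64(0.0795))]
p4 240 [(81, [105, 89, 74]), (83, [96, 39, 11]), (84, [94, 43, 19]), (93, [103, 117, 113]), (97, [90, 33, 9]), (98, [97, 33, 15]), (110, [110, 128, 126]), (157, [93, 32, 9]), (158, [92, 34, 6]), (167, [92, 94, 96]), (176, [96, 38, 15]), (185, [11, 100, 35]), (217, [0, 186, 64])]
    [(np.float64(0.4323), np.float64(0.1035)), (np.float64(0.4333), np.float64(0.1033)), (np.float64(0.4338), np.float64(0
[... 6255 characters left out ...]
oat64(0.4405), np.float64(0.1808)), (np.float64(0.4409), np.float64(0.1808)), (np.float64(0.4412), np.float64(0.1808)), (np.float64(0.4416), np.float64(0.1808)), (np.float64(0.4459), np.float64(0.1808)), (np.float64(0.4463), np.float64(0.1808)), (np.float64(0.4482), np.float64(0.1808)), (np.float64(0.4486), np.float64(0.1808)), (np.float64(0.449), np.float64(0.1808)), (np.float64(0.4865), np.float64(0.1809)), (np.float64(0.487), np.float64(0.1809)), (np.float64(0.4875), np.float64(0.1809)), (np.float64(0.4933), np.float64(0.181)), (np.float64(0.4938), np.float64(0.181)), (np.float64(0.4948), np.float64(0.181)), (np.float64(0.4999), np.float64(0.181)), (np.float64(0.5004), np.float64(0.181))]
```

Emit:
apply_moves(steps=[0,0,-0.05,0,0,0,-0.1,0,0,0,-0.1,0])

```text
clock: 9.68
position: [0.5271, 0.1363, 0.0491]
ee_rot: [0.0, 0.045, 0.999, 0.0]
contact_force: [-0.3, -0.4, 5.0]
width: 0.0435
gripper_force: 43.4
```

```bash
python3 -c "
from look import *
for i in range(3):
    w=get_image('wrist');s=get_state();print(s['position'][2],s['contact_force'],s['moment'])
cv2.imwrite('pics/p6_w.png',w[:,:,::-1])
for col in (300,335):
    d=np.abs(np.diff(w[:,col].astype(int),axis=0)).sum(1);print(col,[(int(r),int(d[r])) for r in np.flatnonzero(d>60) if r<320])
"
```

```text
0.04908624223329442 [-0.7916 -1.7378  4.9376] [-0.0172  0.2798  0.0397]
0.049058298965592946 [-1.1612  0.5385  4.533 ] [-0.0255  0.3486  0.0324]
0.049075745153939504 [-2.2298 -1.494   3.9439] [ 0.0142  0.3573 -0.0375]
300 [(48, 277), (49, 76), (247, 92), (258, 164), (305, 175), (306, 82), (310, 116), (315, 154)]
335 [(47, 119), (48, 243), (257, 104), (258, 161), (305, 141), (306, 107), (314, 110), (315, 132)]
```

Contact is at 5 N, carried by both walls, so I'll release partway, rise 10 mm and regrip.

Emit:
apply_moves(steps=[0,0,0.05,0,0,0,0.05,0,0,0,0.05,0,0,0,0.05,0,0,0,0.05,0], jaw=85)

```text
clock: 10.25
position: [0.5269, 0.1364, 0.0487]
ee_rot: [-0.0, 0.046, 0.999, 0.0]
contact_force: [0.8, 0.0, -0.0]
width: 0.0565
gripper_force: 0.0
```

Emit:
apply_moves(steps=[0,0,0.5,0,0,0,1,0,0,0,1,0,0,0,1,0])

```text
clock: 10.58
position: [0.5275, 0.1364, 0.0594]
ee_rot: [0.001, 0.046, 0.999, 0.0]
contact_force: [-0.7, 0.6, -0.4]
width: 0.0571
gripper_force: 0.0
```

```bash
python3 -c "
from look import *
w=get_image('wrist');s=get_state();c=calibration('wrist');print(s['position'],s['contact_force'],s['width'])
for col in (300,317,335):
    d=np.abs(np.diff(w[:,col].astype(int),axis=0)).sum(1);k=[int(r) for r in np.flatnonzero(d>60) if r<350];print(col,k)
    print(ray(c,[(col,r+.5) for r in (k[0],k[-1])],.077)[:,:2])
"
```

```text
[0.5272 0.1364 0.0592] [ 0.3256 -0.4232  0.2904] 0.05680847160527922
300 [51, 52, 243, 246, 247, 291, 292, 300, 301, 303, 312, 320, 334]
[[0.4272 0.1397]
 [0.5612 0.1247]]
317 [50, 51, 246, 290, 291, 292, 300, 301, 302, 344]
[[0.4274 0.1461]
 [0.5687 0.133 ]]
335 [50, 51, 245, 246, 291, 292, 300, 301, 315, 322, 324, 328, 329]
[[0.4281 0.1529]
 [0.5596 0.1433]]
```

Emit:
apply_moves(steps=[0,0,0,0,0,0,0,0,0,0,0,0,0,0,0,0,0,0,0,0,0,0,0,0], jaw=255, newtons=40)

```text
clock: 11.13
position: [0.527, 0.1363, 0.059]
ee_rot: [-0.0, 0.046, 0.999, 0.0]
contact_force: [-0.7, -0.5, 3.1]
width: 0.0431
gripper_force: 43.7
```

Emit:
apply_moves(steps=[0,0,0.3,0,0,0,1,0,0,0,2.5,0,0,0,4.5,0,0,0,6,0,0,0,6.5,0,0,0,6.5,0])

```text
clock: 11.72
position: [0.5281, 0.1365, 0.1253]
ee_rot: [0.002, 0.046, 0.999, 0.0]
contact_force: [0.4, 0.8, -1.0]
width: 0.0426
gripper_force: 43.3
```

```bash
python3 -c "
from look import *
w=get_image('wrist');s=get_state();print(s['position'],s['contact_force'],s['width'],s['gripper_force'])
cv2.imwrite('pics/p7_w.png',w[:,:,::-1])
for col in (300,317,335):
    d=np.abs(np.diff(w[:,col].astype(int),axis=0)).sum(1);print(col,[int(r) for r in np.flatnonzero(d>60) if r<320])
for r in (60,220):
    d=np.abs(np.diff(w[r].astype(int),axis=0)).sum(1);print(r,[int(x) for x in np.flatnonzero(d>60) if 230<x<400])
"
```

```text
[0.5271 0.1364 0.1241] [-0.3412  0.6561 -1.5715] 0.042925635560328766 43.26412260532379
300 [7, 52, 53, 242, 247, 248, 290, 292, 293, 302, 303]
317 [0, 6, 9, 52, 53, 245, 247, 248, 292, 293, 302, 303]
335 [3, 4, 5, 7, 9, 13, 52, 53, 247, 288, 292, 293, 302, 308, 309, 313, 314]
60 [260, 261, 369, 370]
220 [270, 271, 361, 362]
```

Emit:
apply_moves(steps=[0,-2,0,-5,0,-5.5,0,-11,0,-9.5,0,-17,-0.1,-13.5,0,-23,-0.2,-17.5,0,-29,-0.2,-21.5,0,-35,-0.3,-25.5,0,-41,-0.3,-29.5,0,-47])

```text
clock: 12.43
position: [0.5225, -0.1601, 0.1224]
ee_rot: [-0.001, 0.442, 0.897, 0.0]
contact_force: [0.9, 0.8, -0.4]
width: 0.0428
gripper_force: 43.3
```

Emit:
apply_moves(steps=[0,-4,-0.5,-6,0,-8,-1.5,-12,0,-11,-3,-18,0,-13,-5,-22.3,0,-13.5,-7,-22.3,0,-13.5,-8,-22.3,0,-13.5,-8.5,-22.3,0,-13.5,-8.5,-22.3])

```text
clock: 13.1
position: [0.5226, -0.292, 0.0369]
ee_rot: [-0.002, 0.605, 0.796, 0.0]
contact_force: [0.0, 0.3, -0.7]
width: 0.0427
gripper_force: 43.2
```

```bash
python3 -c "
from look import *
look('p8',(200,325,180,380))
w=cv2.imread('pics/p8_w.png')
c=np.load('p8.npy',allow_pickle=True).item()
hsv=cv2.cvtColor(w,cv2.COLOR_BGR2HSV)
for nm,lo,hi in (('blue',(105,120,40),(130,255,255)),('tray',(68,60,20),(88,255,110))):
    m=cv2.inRange(hsv,lo,hi);m=cv2.morphologyEx(m,cv2.MORPH_OPEN,np.ones((5,5)))
    k=max(cv2.findContours(m,0,2)[0],key=cv2.contourArea)
    a=cv2.approxPolyDP(cv2.convexHull(k),8,True)[:,0]
    print(nm,cv2.contourArea(k));print(np.c_[a,ray(c,a,.055 if nm=='blue' else .012)[:,:2]])
"
```

```text
13.1 [ 0.5226 -0.292   0.0369] 15.509270084991803 [ 0.0425  0.2889 -0.7168] [ 0.0079  0.0184 -0.0038] 0.04267101651125372 {'fx': 294.7327748643522, 'fy': 294.7327748643522, 'cx': 316.6485896467011, 'cy': 196.73304433900438, 'xyz': array([ 0.5004, -0.2114,  0.1784]), 'rotation': array([ 0.9778, -0.1608, -0.0205,  0.1325])}
blue 23593.0
[[367.      53.       0.5143  -0.1911]
 [358.     299.       0.5454  -0.2983]
 [277.     302.       0.5068  -0.3109]
 [262.      55.       0.476   -0.2024]]
tray 42367.5
[[454.       0.       0.5524  -0.1507]
 [415.     294.       0.5967  -0.3145]
 [220.     295.       0.4708  -0.3503]
 [181.       0.       0.4244  -0.1859]]
```

The case is over the tray, aligned within 1° of it and about centred. I'll lower it slowly.

Emit:
apply_moves(steps=[0,0,-0.6,0,0,0,-1.2,0,0,0,-1.7,0,0,0,-2.1,0,0,0,-2.3,0,0,0,-2.4,0,0,0,-2.4,0])

```text
clock: 13.78
position: [0.5239, -0.2936, 0.0145]
ee_rot: [-0.0, 0.605, 0.796, 0.0]
contact_force: [-0.1, 1.1, -1.1]
width: 0.0427
gripper_force: 43.2
```

Emit:
apply_moves(steps=[0,0,-0.05,0,0,0,-0.1,0,0,0,-0.15,0,0,0,-0.2,0,0,0,-0.2,0])

```text
clock: 14.2
position: [0.524, -0.2937, 0.0128]
ee_rot: [0.0, 0.605, 0.796, 0.0]
contact_force: [1.1, -0.3, -0.6]
width: 0.0431
gripper_force: 43.2
```

Emit:
apply_moves(steps=[0,0,-0.05,0,0,0,-0.1,0,0,0,-0.1,0,0,0,-0.1,0])

```text
clock: 14.53
position: [0.524, -0.2937, 0.0118]
ee_rot: [0.0, 0.605, 0.796, 0.0]
contact_force: [0.4, 0.7, -1.5]
width: 0.0429
gripper_force: 43.2
```

Emit:
apply_moves(steps=[0,0,-0.05,0,0,0,-0.1,0,0,0,-0.1,0,0,0,-0.1,0])

```text
clock: 14.87
position: [0.524, -0.2936, 0.0108]
ee_rot: [-0.0, 0.605, 0.796, 0.0]
contact_force: [0.3, -1.0, -1.9]
width: 0.0429
gripper_force: 43.2
```

Emit:
apply_moves(steps=[0,0,-0.05,0,0,0,-0.1,0,0,0,-0.15,0,0,0,-0.2,0,0,0,-0.2,0])

```text
clock: 15.28
position: [0.5239, -0.2936, 0.0087]
ee_rot: [-0.0, 0.605, 0.796, 0.0]
contact_force: [-0.3, 0.3, -1.1]
width: 0.043
gripper_force: 43.2
```

Emit:
apply_moves(steps=[0,0,-0.05,0,0,0,-0.1,0,0,0,-0.1,0,0,0,-0.1,0])

```text
clock: 15.62
position: [0.524, -0.2936, 0.0078]
ee_rot: [-0.0, 0.605, 0.796, 0.0]
contact_force: [0.5, -0.7, 0.3]
width: 0.0429
gripper_force: 43.2
```

Emit:
apply_moves(steps=[0,0,-0.05,0,0,0,-0.1,0,0,0,-0.1,0,0,0,-0.1,0])

```text
clock: 15.95
position: [0.524, -0.2936, 0.0068]
ee_rot: [-0.0, 0.605, 0.796, 0.0]
contact_force: [-0.5, -0.2, -0.4]
width: 0.0426
gripper_force: 43.2
```

Emit:
apply_moves(steps=[0,0,-0.05,0,0,0,-0.1,0,0,0,-0.1,0,0,0,-0.1,0])

```text
clock: 16.28
position: [0.5241, -0.2937, 0.0062]
ee_rot: [0.0, 0.605, 0.796, 0.0]
contact_force: [-0.5, 0.3, 2.6]
width: 0.0425
gripper_force: 43.6
```

Emit:
apply_moves(steps=[0,0,-0.05,0,0,0,-0.1,0,0,0,-0.1,0,0,0,-0.1,0])

```text
clock: 16.62
position: [0.5241, -0.2937, 0.0061]
ee_rot: [0.0, 0.605, 0.796, 0.0]
contact_force: [-2.9, 1.5, 8.9]
width: 0.0433
gripper_force: 44.4
```

Emit:
apply_moves(steps=[0,0,-0.05,0,0,0,-0.1,0,0,0,-0.1,0,0,0,-0.1,0])

```text
clock: 16.95
position: [0.5241, -0.2937, 0.0061]
ee_rot: [0.001, 0.605, 0.796, -0.0]
contact_force: [-2.9, 2.1, 15.3]
width: 0.0426
gripper_force: 45.0
```

Emit:
apply_moves(steps=[0,0,0.1,0,0,0,0.2,0,0,0,0.2,0,0,0,0.2,0])

```text
clock: 17.28
position: [0.5241, -0.2937, 0.0062]
ee_rot: [0.0, 0.605, 0.796, 0.0]
contact_force: [-0.4, 0.7, 5.2]
width: 0.0427
gripper_force: 44.0
```

```bash
python3 -c "
from look import *
w=get_image('wrist');s=get_state();print(s['position'],s['contact_force'],s['moment'])
for col in (300,317,335):
    d=np.abs(np.diff(w[:,col].astype(int),axis=0)).sum(1);print(col,[int(r) for r in np.flatnonzero(d>60) if r<320])
"
```

```text
[ 0.5241 -0.2937  0.0062] [-1.1513  0.7587  5.7491] [ 0.1321  0.1584 -0.0447]
300 [52, 247, 248, 292, 293, 301, 302]
317 [52, 247, 248, 292, 293, 301, 302, 303]
335 [52, 247, 248, 292, 293, 299]
```

The lever arm (about 36 mm) puts the contact at the case's middle, so it is lying flat on the floor. Releasing.

Emit:
apply_moves(steps=[0,0,0.05,0,0,0,0.05,0,0,0,0.05,0,0,0,0.05,0,0,0,0.05,0,0,0,0.05,0], jaw=70)

```text
clock: 17.83
position: [0.5239, -0.2936, 0.0061]
ee_rot: [-0.0, 0.605, 0.796, 0.0]
contact_force: [-1.0, 0.2, 0.5]
width: 0.062
gripper_force: 0.0
```

Emit:
apply_moves(steps=[0,0,0.5,0,0,0,1.5,0,0,0,3.5,0,0,0,6.5,0,0,0,10,0,0,0,13,0,0,0,15,0,0,0,15,0])

```text
clock: 18.5
position: [0.5268, -0.2956, 0.163]
ee_rot: [0.006, 0.605, 0.796, 0.0]
contact_force: [0.9, -0.2, -0.6]
width: 0.0619
gripper_force: 0.0
```

Emit:
apply_moves(steps=[-2,-3,0,0,-4,-6,0,0,-6,-9,0,0,-8,-12,0,0,-10,-14,0,0,-12,-16,0,0,-12,-16,0,0,-12,-16,0,0])

```text
clock: 19.17
position: [0.4027, -0.4543, 0.1561]
ee_rot: [-0.0, 0.607, 0.795, 0.0]
contact_force: [0.5, -0.1, 0.3]
width: 0.0618
gripper_force: 0.0
```

```bash
python3 -c "
from look import *
t=get_image('top');cv2.imwrite('pics/end.png',t[:,:,::-1]);s=get_state();print(s['clock'],s['position'],s['contact_force'],s['width'])
c=calibration('top');hsv=cv2.cvtColor(t,cv2.COLOR_RGB2HSV)
m=cv2.inRange(hsv,(105,120,30),(130,255,255));m=cv2.morphologyEx(m,cv2.MORPH_CLOSE,np.ones((9,9)))
for k in cv2.findContours(m,0,2)[0]:
    if cv2.contourArea(k)>200:
        r=cv2.minAreaRect(k);b=cv2.boxPoints(r);p=ray(c,b,.02);print(r,p.mean(0)[:2],[round(float(np.linalg.norm(p[i]-p[i-1])),3) for i in (1,2)],[round(float(np.degrees(np.arctan2(*(p[i]-p[i-1])[[1,0]]))),1) for i in (1,2)])
"
```

```text
19.2167 [ 0.4036 -0.4535  0.1561] [-0.1074  0.2425  0.4159] 0.0621071677175872
((238.1585235595703, 207.5731964111328), (62.062522888183594, 26.503568649291992), 6.34019136428833) [0.4722 0.1471] [0.061, 0.142] [-3.8, -95.8]
((413.3889465332031, 191.58758544921875), (19.60943031311035, 52.737483978271484), 74.93151092529297) [ 0.5137 -0.2559] [0.124, 0.046] [-74.3, -166.3]
((353.5, 37.0), (46.0, 47.0), 90.0) [ 0.8902 -0.1168] [0.115, 0.118] [-88.7, 179.6]
```

```bash
python3 -c "
from rig import *
print(sign_off())"
```

```text
the job is handed in; nothing more can be done
None
```

The bottom blue slide case lies flat in the dark green tray, about 1 mm off its centre and lengthways within 1°. The two upper cases sank and stayed in the chute. I regripped the case once, resting it across the chute walls, so it could be set down without a drop, and signed off at about 19 s.

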